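Latch the yellow punch case

ROBOT

A 7-joint arm with a two-finger parallel gripper is mounted at the origin on the work surface. World frame = base frame: x ahead of the robot, y to its left, z up, the work surface at z = 0. Lengths are in m, angles in rad, forces in N, time in s.
With the tool pointing down it reaches from about 0.425 to 0.875 m from the base axis. Payload 9.9 kg.
Tool frame: the origin (TCP) lies at the very end of the fingers, on their centre line; the grasp point (between the pads) lies 19 mm behind it; x points along the fingers, y is the direction in which the jaws open and shut, and the axes are right-handed (so a half turn about x gives the same grasp; the last joint's range is limited). The gripper opens to 85 mm and grips with 20 to 120 N. Pads are 22 mm wide; open, the fingers measure 114 mm over their backs; the gripper's body (76 mm by 85 mm) begins 54 mm behind the grasp point. The pads swing forward as they close: fully open they stand 13 mm farther back than shut.
Start: joints at [1.191, 0.576, 0.025, 1.437, -0.015, 1.129, -0.057], TCP at [0.197, -0.646, 0.231] pointing down, gripper open.
Joint ranges: [-2.76, 2.76], [-0.34, 2.15], [-1.52, 1.57], [0.19, 2.46], [-1.09, 4.23], [0.17, 1.99], [-2.82, 2.82]. Speed limits (rad/s): [2.22, 2.22, 3.01, 3.01, 3.14, 3.14, 3.14].

INTERFACE

Orientations are given as a rotation vector (axis times angle).
In Python, from cell import ctrl gives the robot as it stands.
- The arm moves only by the tool step_arm, never from a script. Its argument "rows" is a list of rows, each an object of numbers: "wx", "wy", "wz": the turn, a rotation vector about the world's x, y, z in rad; "dx", "dy", "dz": the shift along the world's x, y, z in cm; "fingers": the opening, from 0 (shut) to 1 (fully open). In form: [{"wx": .., "wy": .., "wz": .., "dx": .., "dy": .., "dz": .., "fingers": ..}, ...]. A call has 1 to 8 rows; each row is the pose to reach, as a shift and turn from the pose commanded when the call began; what a row does not reach only later rows make up. A row lasts 1/8 s, in which the tool goes at most 62.5 mm and 10.7 degrees, less where a joint would pass 70% of its speed; a pose out of reach is approached as far as the arm can. A call with a gripper value outside its range is refused whole. The fingers move at their own pace and stop on an object; "newtons" is the grip in N (left out, the last holds). Time passes only in rows, so rows that repeat a pose let the fingers close. It gives the time, the measured TCP pose, the force and the opening at its end, in the units of the state.
- ctrl.get_obs(): the state, without advancing time (a new reading comes with each control period).
- ctrl.capture(name): name is "scene" or "top"; returns the picture (400x640x3 uint8, red, green, blue); there is no depth.
- ctrl.camera_params(name): a dict with "fx", "fy", "cx", "cy" (pixels), "rvec" (rotation vector, rad) and "tvec" (3), from world to camera coordinates, as OpenCV has them. Camera axes: x right, y down, z forward; pixel columns grow to the right and rows downward; lengths in m; the calibration is good to about 2 mm. A picture is of the moment at which its call begins. camera_params takes no time and is no camera call.
- ctrl.job_done(): hands the job in, once; it reports no verdict.
The state is a dict: "time": time; "joint_positions": joint angles; "joint_velocities": joint speeds; "effort": joint torques, N m; "tool_pos": TCP position; "tcp_rot": TCP orientation; "force": force on the tool from outside, world axes, zero at the start; "ft_torque": the same for the moment, N m; "gripper_width": finger opening in m.
Only numpy, scipy, OpenCV 4.12 (cv2) and the standard library are available. Lean on these libraries where they do the work, as an engineer would, in place of code of your own. Each camera call takes 0.05 s, during which the arm holds its last target. There are 200 camera calls.

TASK

The yellow tool case is standing on the bench with its draw latch undone and its front half slightly ajar. Push the brass loop down over the keeper so that its crossbar sits behind the lip, then swing the red lever over and press it fully down past centre so the case is pulled shut and stays latched. Leave the grey case and its latch alone.

Things in the scene. Friction and masses are not known exactly. Their poses are not given: they have to be found in the camera images.
- yellow_case: Yellow clamshell tool case, fixed, 123 x 170 x 110 mm (x, y, z). Origin: on the bench under the seam of its halves, mid-width; z up; yaw within 0.35 rad. Latch on top at y = 0. Rear half (+x, away from robot) is fixed; front half (-x) is hinged along the bottom, sprung 5 mm ajar at the top; the latch pulls it shut against 10 to 20 N.
- yellow_pivot (a point): Lever's pivot axis (along y) on the yellow case, 8 mm to +x of the seam, 120 mm above the bench; axes as the case. The lever is a steel plate with a red sleeve, 26 mm wide, 4 mm thick, reaching 60 mm from the pivot; its upper face is 7 mm from the pivot axis (7 mm above it once down). The loop is hinged on the lever's sides, 16 mm along it.
- yellow_bar (a point): Middle of the crossbar (5 mm rod, 40 mm along y) of the yellow case's stiff brass loop; 54 mm from the loop's hinge. At the start 40 to 60 mm above the case top, slanting up over the front half. Stays where put; about 1 N from above swings it down. Pushed straight down, lever left as found, it lands behind (-x of) the lip on the front half's top.
- yellow_keeper (a point): Seat of the yellow keeper: where the bar's middle lies when pulled home; 4.5 mm above the case top, 30 mm to -x of the seam when shut, 35 mm ajar. With the lever as found the bar lands 5 to 9 mm to -x of it. The lip is a steel tongue 22 mm wide, 9 mm high, just +x of this point, its top leaning to -x over the bar. Moves with the front half; axes as the case.
- yellow_lever (a joint): Yellow lever's angle, rad: 0 = fully down, flat over the rear half, pointing to +x; 1.57 = straight up; 1.85 to 2.0 at the start, leaning towards the keeper. Stays where left. With the loop hooked it takes up to about 5 N near its end; past centre (last 0.3 rad) it stays down.
- grey_bar (a point): Middle of the crossbar of the brass loop on the other case, a grey one of the same build, its latch also undone. Leave as it is.

How it is judged:
On the way, in this order (a step that is already met when the one before it is completed fails the run):
1. the yellow loop's crossbar is down behind the keeper lip while the lever is still up (z of yellow_bar in the frame of yellow_keeper below 0.004 m and x of yellow_bar in the frame of yellow_keeper below 0.003 m and value of joint yellow_lever above 1 rad), for 0.2 s.
2. the yellow lever is pressed down past centre with the loop hooked (value of joint yellow_lever below 0.15 rad and z of yellow_bar in the frame of yellow_keeper below 0.004 m and x of yellow_bar in the frame of yellow_keeper below 0.003 m), for 0.2 s.
At the end, for the whole second after the job is handed in: Yellow lever down (within 0.15 rad of flat), the loop's crossbar hooked behind the keeper lip below its top, front half pulled shut (keeper seat within 33 mm of the seam), all staying so when released; the grey case's loop within 20 mm of where it was (all of step 2 and x of yellow_keeper in the frame of yellow_case above -0.033 m); the robot touches nothing.
It fails at once if the grey case's latch is moved by more than 20 mm (distance of grey_bar from where it was at the start of the episode above 0.02 m).
It also fails if it takes over 38 s, if anything falls off the work surface, if the arm or the gripper's body presses on something with over 40 N, if the wrist force passes 120 N, or if a joint passes its speed limit or range.

## Working session

There is one attempt and no reset: what is moved stays moved. The work goes in short steps, Python scripts to look and compute and a tool call to move; the robot and the scene stay as the last step left them, time stands still between calls to the robot, and variables do not carry over. Pictures are saved under pics/ and viewed, about 8 in all and at most 12, crops included, and the job is handed in when it is done.

Besides the shell and the picture viewer there is one more tool, called after "Request:" by a JSON object that holds its "fn" and its "kwargs". step_arm: Moves the arm, as the interface text tells. Its arguments: {"type":"object","properties":{"rows":{"type":"array","items":{"type":"object","properties":{"wx":{"type":"number"},"wy":{"type":"number"},"wz":{"type":"number"},"dx":{"type":"number"},"dy":{"type":"number"},"dz":{"type":"number"},"fingers":{"type":"number"}}}},"newtons":{"type":"number"}},"required":["rows"]}

```bash
mkdir -p pics
python3 - <<'E'
from cell import ctrl
import cv2
for n in("scene","top"):
    cv2.imwrite(f"pics/{n}0.png",ctrl.capture(n)[:,:,::-1]); print(n,ctrl.camera_params(n))
o=ctrl.get_obs();print(o["time"],o["tool_pos"],o["tcp_rot"],o["gripper_width"])
E
```

```text
scene {'fx': 478.48857853472185, 'fy': 478.48857853472185, 'cx': 323.6483616718227, 'cy': 192.52579012775922, 'rvec': array([ 0.8312752 ,  2.64239698, -0.97666992]), 'tvec': array([ 0.46915892, -0.1847498 ,  1.24202814])}
top {'fx': 443.5027860946003, 'fy': 443.5027860946003, 'cx': 318.2217204571068, 'cy': 196.68550290595266, 'rvec': array([ 2.09639926, -2.13126685,  0.17075167]), 'tvec': array([0.02611673, 0.58066095, 0.74782222])}
0.1 [ 0.19667762 -0.64529052  0.23051935] [ 2.0626938   0.3089498  -2.06327366] 0.08535455653221564
```

View pics/scene0.png

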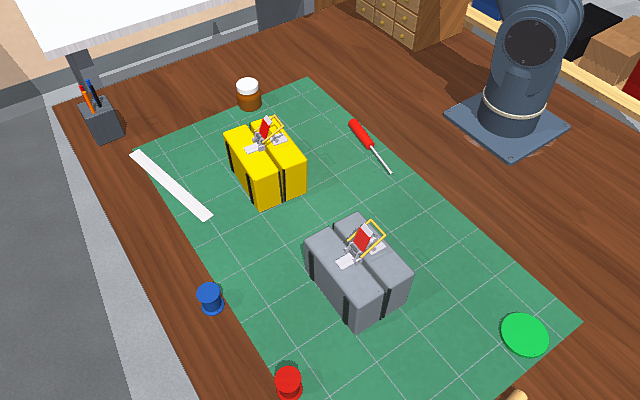

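View pics/top0.png

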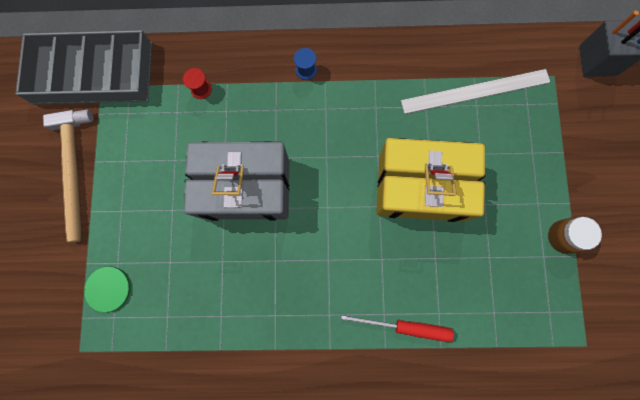

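The scene view shows the yellow case at about (265,165) and the grey one at about (360,270). In the top view the yellow case is at (432,180), with its loop bar near (440,195). I'll enlarge both yellow regions to pick points.

Run:
```python
import cv2,numpy as np
a=cv2.imread("pics/top0.png")[130:230,370:500]; b=cv2.imread("pics/scene0.png")[105:215,215:315]
a=cv2.resize(a,None,fx=4,fy=4,interpolation=cv2.INTER_CUBIC);b=cv2.resize(b,None,fx=5,fy=5,interpolation=cv2.INTER_CUBIC)
cv2.imwrite("pics/a.png",a);cv2.imwrite("pics/b.png",b)
```

```text
(no output)
```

View pics/a.png

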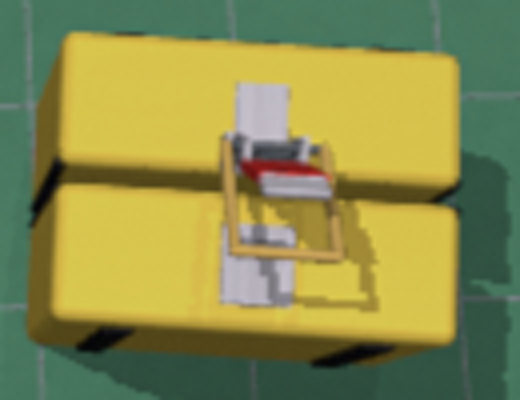

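View pics/b.png

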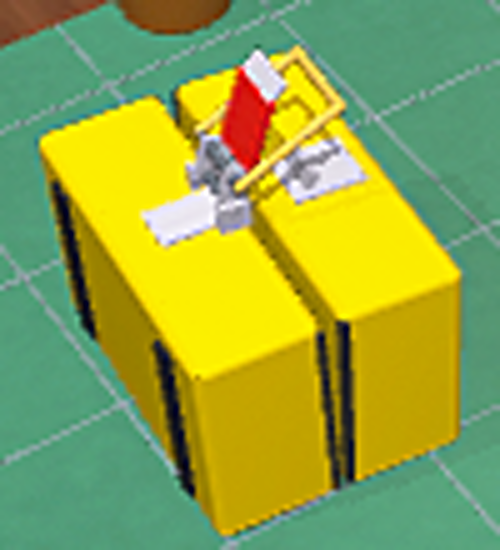

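```bash
cat > h.py <<'E'
from cell import ctrl
import cv2,numpy as np
from scipy.optimize import least_squares
C={n:ctrl.camera_params(n) for n in("scene","top")}
def proj(n,P):
    c=C[n];K=np.array([[c["fx"],0,c["cx"]],[0,c["fy"],c["cy"]],[0,0,1.]])
    return cv2.projectPoints(np.array(P,float).reshape(-1,1,3),c["rvec"],c["tvec"],K,None)[0][:,0]
T=lambda u,v:np.array([370+(u+.5)/4-.5,130+(v+.5)/4-.5])
S=lambda u,v:np.array([215+(u+.5)/5-.5,105+(v+.5)/5-.5])
def tri(pt,ps): return least_squares(lambda P:np.r_[proj("top",P)[0]-pt,proj("scene",P)[0]-ps],[.6,-.2,.15]).x
def w(q,p):
    c,s=np.cos(q[2]),np.sin(q[2]);p=np.atleast_2d(p)
    return np.c_[q[0]+c*p[:,0]-s*p[:,1],q[1]+s*p[:,0]+c*p[:,1],p[:,2]]
def loc(q,P):
    return w([0,0,-q[2]],np.array(P)-[q[0],q[1],0])[0]
E
python3 - <<'E'
from h import *
o=[("top",T(66,31),(61.5,85,110)),("top",T(460,55),(61.5,-85,110)),("scene",S(200,380),(61.5,85,110)),("scene",S(40,141),(61.5,-85,110)),("scene",S(220,535),(61.5,85,0))]
f=lambda q:np.concatenate([proj(n,w(q,np.array(p)/1e3))[0]-u for n,u,p in o])
r=least_squares(f,[.6,-.2,0]);q=r.x;print("q",q,r.fun.round(1))
for nm,t,s in[("barL",T(234,252),S(343,103)),("barR",T(340,258),S(298,48)),("levtipL",T(262,192),S(266,100)),("levtipR",T(332,194),S(258,52))]:
    P=tri(t,s);print(nm,P.round(4),loc(q,P).round(4),(proj("top",P)[0]-t).round(1),(proj("scene",P)[0]-s).round(1))
for nm,p in[("keeper",(-.035,0,.1145)),("pivot",(.008,0,.12)),("barN",(0,0,0))]:
    P=w(q,p);print(nm,P.round(4),((proj("top",P)[0]-[370,130])*4).round(),((proj("scene",P)[0]-[215,105])*5).round())
print(cv2.Rodrigues(ctrl.get_obs()["tcp_rot"])[0].round(3))
E
```

```text
q [ 0.60358943 -0.1803173  -0.08466409] [-1.1 -0.1  0.6 -0.1 -0.6 -0.8 -0.7 -2.3  1.1  1.8]
barL [ 0.5643 -0.1571  0.16  ] [-0.0411  0.0198  0.16  ] [-0.  0.] [-0.1 -0. ]
barR [ 0.5613 -0.1981  0.1597] [-0.0406 -0.0213  0.1597] [ 0. -0.] [0. 0.]
levtipL [ 0.5891 -0.1702  0.1631] [-0.0153  0.0089  0.1631] [ 0.9 -1.1] [1.8 0.6]
levtipR [ 0.5837 -0.1928  0.1724] [-0.0188 -0.0141  0.1724] [-0.2  0.2] [-0.3 -0.1]
keeper [[ 0.5687 -0.1774  0.1145]] [257. 260.] [315. 158.]
pivot [[ 0.6116 -0.181   0.12  ]] [262. 157.] [223. 184.]
barN [[ 0.6036 -0.1803  0.    ]] [203. 234.] [266. 366.]
[[-0.     0.292 -0.957]
 [ 0.001 -0.957 -0.292]
 [-1.    -0.001  0.   ]]
```

The picks fit well: the bar is 41 mm long and sits at local (-41, 0, 160) mm. I'll straddle the lip with the fingers about 26 mm open, so they press the bar's ends from above. First I move over it.

Request:
{"fn": "step_arm", "kwargs": {"rows": [{"dx": 3, "dy": 4, "dz": 1, "wz": -0.05, "fingers": 0.3}, {"dx": 7, "dy": 9.1, "dz": 2, "wz": -0.1, "fingers": 0.3}, {"dx": 10.8, "dy": 14, "dz": 3, "wz": -0.15, "fingers": 0.3}, {"dx": 14.5, "dy": 18.9, "dz": 3, "wz": -0.2, "fingers": 0.3}, {"dx": 18.2, "dy": 23.7, "dz": 3, "wz": -0.25, "fingers": 0.3}, {"dx": 22, "dy": 28.6, "dz": 3, "wz": -0.3, "fingers": 0.3}, {"dx": 25.8, "dy": 33.5, "dz": 3, "wz": -0.34, "fingers": 0.3}, {"dx": 29.5, "dy": 38.3, "dz": 3, "wz": -0.38, "fingers": 0.3}]}}

```text
invalid input
```

Request:
{"fn": "step_arm", "kwargs": {"rows": [{"wx": 0, "wy": 0, "wz": -0.05, "dx": 3, "dy": 4, "dz": 1, "fingers": 0.3}, {"wx": 0, "wy": 0, "wz": -0.1, "dx": 7, "dy": 9.1, "dz": 2, "fingers": 0.3}, {"wx": 0, "wy": 0, "wz": -0.15, "dx": 10.8, "dy": 14, "dz": 3, "fingers": 0.3}, {"wx": 0, "wy": 0, "wz": -0.2, "dx": 14.5, "dy": 18.9, "dz": 3, "fingers": 0.3}, {"wx": 0, "wy": 0, "wz": -0.25, "dx": 18.2, "dy": 23.7, "dz": 3, "fingers": 0.3}, {"wx": 0, "wy": 0, "wz": -0.3, "dx": 22, "dy": 28.6, "dz": 3, "fingers": 0.3}, {"wx": 0, "wy": 0, "wz": -0.34, "dx": 25.8, "dy": 33.5, "dz": 3, "fingers": 0.3}, {"wx": 0, "wy": 0, "wz": -0.38, "dx": 29.5, "dy": 38.3, "dz": 3, "fingers": 0.3}]}}

```text
time: 1.1
tool_pos: [0.4927, -0.2608, 0.2612]
tcp_rot: [-2.177, 0.093, 2.178]
force: [0.5, -0.9, 0.2]
gripper_width: 0.0256
```

Request:
{"fn": "step_arm", "kwargs": {"rows": [{"wx": 0, "wy": 0, "wz": 0, "dx": 3.3, "dy": 4.3, "dz": 0, "fingers": 0.3}, {"wx": 0, "wy": 0, "wz": 0, "dx": 6, "dy": 7.8, "dz": 0, "fingers": 0.3}, {"wx": 0, "wy": 0, "wz": 0, "dx": 6.6, "dy": 8.6, "dz": -1, "fingers": 0.3}, {"wx": 0, "wy": 0, "wz": 0, "dx": 6.6, "dy": 8.6, "dz": -4, "fingers": 0.3}, {"wx": 0, "wy": 0, "wz": 0, "dx": 6.6, "dy": 8.6, "dz": -7, "fingers": 0.3}, {"wx": 0, "wy": 0, "wz": 0, "dx": 6.6, "dy": 8.6, "dz": -7.5, "fingers": 0.3}, {"wx": 0, "wy": 0, "wz": 0, "dx": 6.6, "dy": 8.6, "dz": -7.5, "fingers": 0.3}]}}

```text
time: 1.98
tool_pos: [0.5576, -0.1773, 0.1865]
tcp_rot: [-2.178, 0.093, 2.178]
force: [-0.2, 0.8, 0.5]
gripper_width: 0.0255
```

Run:
```python
from h import *
a=ctrl.capture("top")[130:230,370:500,::-1]; b=ctrl.capture("scene")[75:215,215:315,::-1]
a=cv2.resize(a,(520,400),interpolation=cv2.INTER_CUBIC);b=cv2.resize(b,(280,400),interpolation=cv2.INTER_CUBIC)
cv2.imwrite("pics/c.png",np.hstack([a,b]))
o=ctrl.get_obs();R=cv2.Rodrigues(o["tcp_rot"])[0];print(o["tool_pos"],R.round(3))
q=[0.6036,-.1803,-.0847];print(loc(q,o["tool_pos"]))
```

```text
[ 0.55824551 -0.17724562  0.18742565] [[ 0.002 -0.085 -0.996]
 [-0.001 -0.996  0.085]
 [-1.     0.    -0.002]]
[-0.04545029 -0.0007935   0.18742565]
```

View pics/c.png

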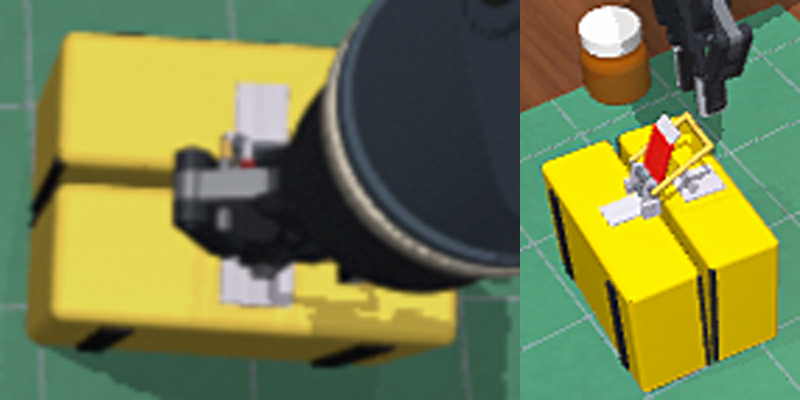

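The scene crop puts the finger tips near pixel (283,112) and the top crop shows the gripper over the front half. I'll check that against the projected TCP.

Run:
```python
from h import *
p=ctrl.get_obs()["tool_pos"];print(p)
for d in(0,.01,.02): print(proj("scene",p+[0,0,d])[0],proj("top",p+[0,0,d])[0])
print(proj("scene",[.5628,-.1776,.16]))
```

```text
[ 0.55824551 -0.17724562  0.18742565]
[279.62501459 108.67202756] [445.90590201 192.88380011]
[279.26586439 104.85318931] [447.65903751 191.57987017]
[278.90110193 100.97467614] [449.46578522 190.23606507]
[[278.6476727  119.58018761]]
```

The tips agree with the projection. Now I press down.

Request:
{"fn": "step_arm", "kwargs": {"rows": [{"wx": 0, "wy": 0, "wz": 0, "dx": 0, "dy": 0.05, "dz": -1.5, "fingers": 0.3}, {"wx": 0, "wy": 0, "wz": 0, "dx": 0, "dy": 0.05, "dz": -2.5, "fingers": 0.3}, {"wx": 0, "wy": 0, "wz": 0, "dx": 0, "dy": 0.05, "dz": -3.5, "fingers": 0.3}, {"wx": 0, "wy": 0, "wz": 0, "dx": 0, "dy": 0.05, "dz": -4.5, "fingers": 0.3}, {"wx": 0, "wy": 0, "wz": 0, "dx": 0, "dy": 0.05, "dz": -5.5, "fingers": 0.3}, {"wx": 0, "wy": 0, "wz": 0, "dx": 0, "dy": 0.05, "dz": -6, "fingers": 0.3}]}}

```text
time: 2.82
tool_pos: [0.5576, -0.1761, 0.1255]
tcp_rot: [-2.178, 0.092, 2.179]
force: [-0.5, -0.4, 0.0]
gripper_width: 0.0258
```

Request:
{"fn": "step_arm", "kwargs": {"rows": [{"wx": 0, "wy": 0, "wz": 0, "dx": 0, "dy": 0, "dz": -0.3, "fingers": 0.3}, {"wx": 0, "wy": 0, "wz": 0, "dx": 0, "dy": 0, "dz": -0.5, "fingers": 0.3}, {"wx": 0, "wy": 0, "wz": 0, "dx": 0, "dy": 0, "dz": -0.6, "fingers": 0.3}, {"wx": 0, "wy": 0, "wz": 0, "dx": 0, "dy": 0, "dz": -0.6, "fingers": 0.3}]}}

```text
time: 3.32
tool_pos: [0.5578, -0.1762, 0.1204]
tcp_rot: [-2.179, 0.092, 2.178]
force: [0.1, -0.1, 0.4]
gripper_width: 0.0254
```

```bash
cat > look.py <<'E'
from h import *
import sys
a=ctrl.capture("top")[130:230,370:500,::-1]; b=ctrl.capture("scene")[85:165,225:315,::-1]
a=cv2.resize(a,(400,308),interpolation=cv2.INTER_CUBIC);b=cv2.resize(b,(346,308),interpolation=cv2.INTER_CUBIC)
cv2.imwrite(sys.argv[1],np.hstack([a,b]))
o=ctrl.get_obs();print(o["time"],o["tool_pos"],o["force"],loc([0.6036,-.1803,-.0847],o["tool_pos"]))
E
python3 look.py pics/d.png
```

```text
3.425 [ 0.55782771 -0.17621992  0.12043385] [ 0.03529759 -0.2648264   0.24286993] [-0.04595337  0.00019317  0.12043385]
```

View pics/d.png

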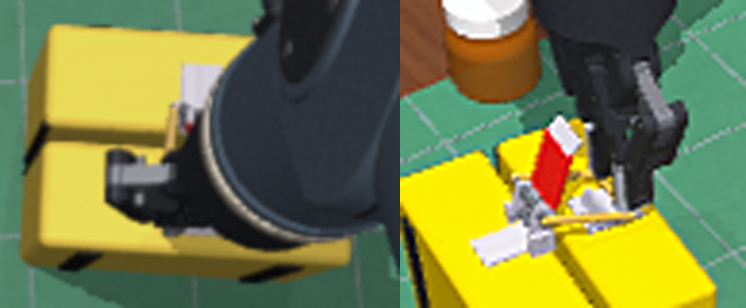

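The scene crop shows the loop swung nearly flat, with its bar under the finger at about (635,215). There's still no contact force, because the partly open tips sit a little behind the TCP. I'll go further down.

Request:
{"fn": "step_arm", "kwargs": {"rows": [{"wx": 0, "wy": 0, "wz": 0, "dx": 0, "dy": 0, "dz": -0.2, "fingers": 0.3}, {"wx": 0, "wy": 0, "wz": 0, "dx": 0, "dy": 0, "dz": -0.3, "fingers": 0.3}, {"wx": 0, "wy": 0, "wz": 0, "dx": 0, "dy": 0, "dz": -0.4, "fingers": 0.3}, {"wx": 0, "wy": 0, "wz": 0, "dx": 0, "dy": 0, "dz": -0.4, "fingers": 0.3}]}}

```text
time: 3.92
tool_pos: [0.5577, -0.1762, 0.1162]
tcp_rot: [-2.178, 0.092, 2.179]
force: [-0.5, -0.2, -0.2]
gripper_width: 0.0258
```

Request:
{"fn": "step_arm", "kwargs": {"rows": [{"wx": 0, "wy": 0, "wz": 0, "dx": 0, "dy": 0, "dz": -0.1, "fingers": 0.3}, {"wx": 0, "wy": 0, "wz": 0, "dx": 0, "dy": 0, "dz": -0.2, "fingers": 0.3}, {"wx": 0, "wy": 0, "wz": 0, "dx": 0, "dy": 0, "dz": -0.2, "fingers": 0.3}]}}

```text
time: 4.3
tool_pos: [0.558, -0.1762, 0.1149]
tcp_rot: [-2.179, 0.092, 2.177]
force: [-0.6, 0.2, 7.8]
gripper_width: 0.0254
```

There is contact at 7.8 N, so the bar has bottomed. I'll hold, retreat up, shut the fingers and look.

Request:
{"fn": "step_arm", "kwargs": {"rows": [{"wx": 0, "wy": 0, "wz": 0, "dx": 0, "dy": 0, "dz": 0, "fingers": 0.3}, {"wx": 0, "wy": 0, "wz": 0, "dx": 0, "dy": 0, "dz": 0, "fingers": 0.3}, {"wx": 0, "wy": 0, "wz": 0, "dx": 0, "dy": 0, "dz": 1, "fingers": 0.3}, {"wx": 0, "wy": 0, "wz": 0, "dx": 0, "dy": 0, "dz": 2.5, "fingers": 0.3}, {"wx": 0, "wy": 0, "wz": 0, "dx": 0, "dy": 0, "dz": 4.3, "fingers": 0.1}, {"wx": 0, "wy": 0, "wz": 0, "dx": 0, "dy": 0, "dz": 4.3, "fingers": 0}, {"wx": 0, "wy": 0, "wz": 0, "dx": 0, "dy": 0, "dz": 4.3, "fingers": 0}]}}

```text
time: 5.18
tool_pos: [0.5576, -0.1761, 0.1572]
tcp_rot: [-2.178, 0.092, 2.179]
force: [-0.5, 0.8, 0.1]
gripper_width: 0.0001
```

```bash
python3 look.py pics/e.png
```

```text
5.275 [ 0.55740156 -0.17605259  0.15672037] [-0.93470842 -0.17029447 -0.61949681] [-0.04639215  0.00032385  0.15672037]
```

View pics/e.png

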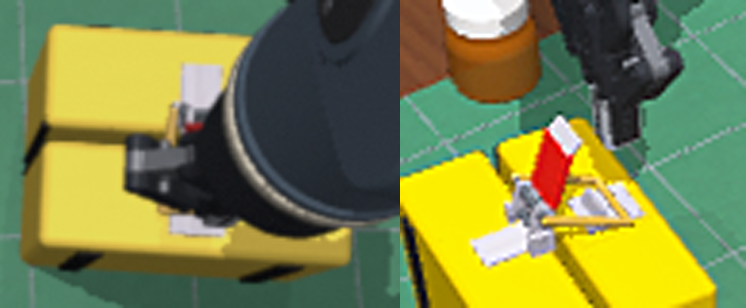

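The loop now lies down, with its bar from about (636,224) to (592,178) in the scene crop, behind the lip plate. I'll check its height numerically.

Run:
```python
from h import *
q=[0.6036,-.1803,-.0847]
for x,z in((-.042,.1145),(-.042,.122),(-.044,.13)):
    print(x,z,((proj("scene",w(q,[(x,.02,z),(x,-.02,z)]))-[225,85])*[3.844,3.85]+[400,0]).round())
# push waypoints for finger +x bottom corner (r along lever, 7mm face)
c,s=np.cos(q[2]),np.sin(q[2])
for th in(1.92,1.57,1.2,.9,.6,.3,.1,0):
    r=.05;x=.008+r*np.cos(th)-.007*np.sin(th)-.011;z=.12+r*np.sin(th)+.007*np.cos(th);print(th,round(x,4),round(z,4),w(q,(x,0,z)).round(4))
```

```text
-0.042 0.1145 [[631. 216.]
 [599. 174.]]
-0.042 0.122 [[630. 206.]
 [598. 164.]]
-0.044 0.13 [[632. 194.]
 [600. 152.]]
1.92 -0.0267 0.1646 [[ 0.577  -0.178   0.1646]]
1.57 -0.01 0.17 [[ 0.5937 -0.1795  0.17  ]]
1.2 0.0086 0.1691 [[ 0.6122 -0.181   0.1691]]
0.9 0.0226 0.1635 [[ 0.6261 -0.1822  0.1635]]
0.6 0.0343 0.154 [[ 0.6378 -0.1832  0.154 ]]
0.3 0.0427 0.1415 [[ 0.6461 -0.1839  0.1415]]
0.1 0.0461 0.132 [[ 0.6495 -0.1842  0.132 ]]
0 0.047 0.127 [[ 0.6504 -0.1843  0.127 ]]
```

The bar is at seat height (it would be about 10 px higher at z = 122 mm). Next I swing the lever over.

Request:
{"fn": "step_arm", "kwargs": {"rows": [{"wx": 0, "wy": 0, "wz": 0, "dx": 1.5, "dy": -0.1, "dz": 0.2, "fingers": 0}, {"wx": 0, "wy": 0, "wz": 0, "dx": 2.6, "dy": -0.2, "dz": 0.4, "fingers": 0}, {"wx": 0, "wy": 0, "wz": 0, "dx": 3.6, "dy": -0.3, "dz": 0.8, "fingers": 0}, {"wx": 0, "wy": 0, "wz": 0, "dx": 4.5, "dy": -0.4, "dz": 1.0, "fingers": 0}, {"wx": 0, "wy": 0, "wz": 0, "dx": 5.4, "dy": -0.45, "dz": 1.0, "fingers": 0}, {"wx": 0, "wy": 0, "wz": 0, "dx": 6.2, "dy": -0.5, "dz": 0.9, "fingers": 0}, {"wx": 0, "wy": 0, "wz": 0, "dx": 6.85, "dy": -0.6, "dz": 0.6, "fingers": 0}, {"wx": 0, "wy": 0, "wz": 0, "dx": 6.85, "dy": -0.6, "dz": 0.6, "fingers": 0}]}}

```text
time: 6.28
tool_pos: [0.6271, -0.1821, 0.163]
tcp_rot: [-2.179, 0.091, 2.178]
force: [-1.4, 0.3, 0.0]
gripper_width: -0.0002
```

```bash
python3 look.py pics/f.png
```

```text
6.375 [ 0.62676218 -0.1821545   0.16342599] [-1.32392537 -0.1051856  -0.77422033] [2.32360359e-02 1.11641969e-04 1.63425991e-01]
```

View pics/f.png

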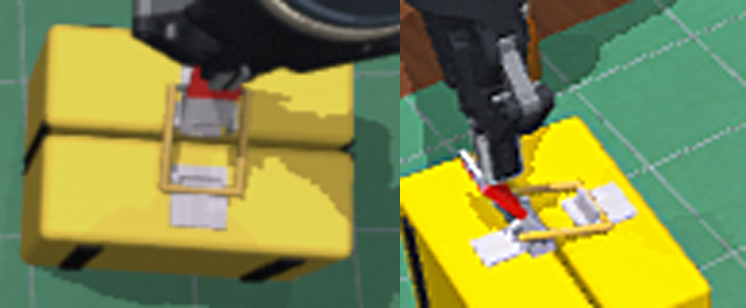

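The lever is over at about 0.9 rad, with its tip at (470,160) in the scene crop. The loop is flat with its bar hooked in front of the lip, at about (605,225). I'll press it the rest of the way down.

Request:
{"fn": "step_arm", "kwargs": {"rows": [{"wx": 0, "wy": 0, "wz": 0, "dx": 0.7, "dy": -0.05, "dz": -0.5, "fingers": 0}, {"wx": 0, "wy": 0, "wz": 0, "dx": 1.2, "dy": -0.1, "dz": -0.9, "fingers": 0}, {"wx": 0, "wy": 0, "wz": 0, "dx": 1.7, "dy": -0.15, "dz": -1.5, "fingers": 0}, {"wx": 0, "wy": 0, "wz": 0, "dx": 2.0, "dy": -0.15, "dz": -2.1, "fingers": 0}, {"wx": 0, "wy": 0, "wz": 0, "dx": 2.2, "dy": -0.2, "dz": -2.7, "fingers": 0}, {"wx": 0, "wy": 0, "wz": 0, "dx": 2.35, "dy": -0.2, "dz": -3.2, "fingers": 0}, {"wx": 0, "wy": 0, "wz": 0, "dx": 2.4, "dy": -0.2, "dz": -3.6, "fingers": 0}, {"wx": 0, "wy": 0, "wz": 0, "dx": 2.4, "dy": -0.2, "dz": -3.7, "fingers": 0}]}}

```text
time: 7.38
tool_pos: [0.65, -0.1842, 0.1262]
tcp_rot: [-2.178, 0.092, 2.179]
force: [-1.6, 1.0, 4.7]
gripper_width: -0.0
```

Request:
{"fn": "step_arm", "kwargs": {"rows": [{"wx": 0, "wy": 0, "wz": 0, "dx": 0, "dy": 0, "dz": -0.1, "fingers": 0}, {"wx": 0, "wy": 0, "wz": 0, "dx": 0, "dy": 0, "dz": -0.15, "fingers": 0}, {"wx": 0, "wy": 0, "wz": 0, "dx": 0, "dy": 0, "dz": -0.15, "fingers": 0}]}}

```text
time: 7.75
tool_pos: [0.6501, -0.1842, 0.1261]
tcp_rot: [-2.179, 0.092, 2.178]
force: [-4.8, 1.2, 10.4]
gripper_width: -0.0001
```

It's at the hard stop: force rises with no travel. I'll retreat straight up, away from the case, and inspect.

Request:
{"fn": "step_arm", "kwargs": {"rows": [{"wx": 0, "wy": 0, "wz": 0, "dx": 0, "dy": 0, "dz": 1.5, "fingers": 0}, {"wx": 0, "wy": 0, "wz": 0, "dx": 0, "dy": 0, "dz": 5, "fingers": 0}, {"wx": 0, "wy": 0, "wz": 0, "dx": 0, "dy": 0, "dz": 9, "fingers": 0}, {"wx": 0, "wy": 0, "wz": 0, "dx": -2, "dy": -4, "dz": 13, "fingers": 0}, {"wx": 0, "wy": 0, "wz": 0, "dx": -4, "dy": -9, "dz": 14, "fingers": 0}, {"wx": 0, "wy": 0, "wz": 0, "dx": -6, "dy": -14, "dz": 14, "fingers": 0}, {"wx": 0, "wy": 0, "wz": 0, "dx": -8, "dy": -18, "dz": 14, "fingers": 0}, {"wx": 0, "wy": 0, "wz": 0, "dx": -8, "dy": -18, "dz": 14, "fingers": 0}]}}

```text
time: 8.75
tool_pos: [0.5672, -0.3693, 0.2656]
tcp_rot: [-2.175, 0.103, 2.177]
force: [0.0, 0.3, 0.3]
gripper_width: 0.0001
```

```bash
python3 look.py pics/g.png
```

```text
8.85 [ 0.57026844 -0.36434654  0.26537001] [ 1.19997371  0.70138872 -0.25661854] [-0.01764196 -0.18620656  0.26537001]
```

View pics/g.png

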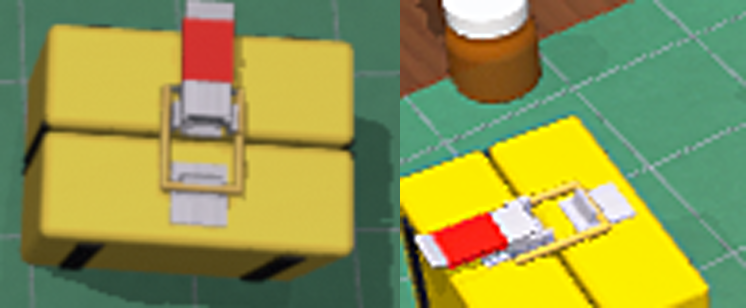

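The lever lies flat with its tip at (425,250) in the scene crop, and the seam gap is narrower. I'll enlarge the hook area to confirm the bar is under the lip and to measure the closure.

Run:
```python
from h import *
q=[0.6036,-.1803,-.0847]
A=ctrl.capture("top")[:,:,::-1];B=ctrl.capture("scene")[:,:,::-1]
a=cv2.resize(A[150:205,405:465],(400,367),interpolation=cv2.INTER_CUBIC);b=cv2.resize(B[110:165,255:315],(400,367),interpolation=cv2.INTER_CUBIC)
cv2.imwrite("pics/i.png",np.hstack([a,b]))
for nm,x,z in(("seat",-.030,.1145),("seat ajar",-.035,.1145),("on lip",-.030,.1215)):
    P=w(q,[(x,.02,z),(x,-.02,z)])
    print(nm,((proj("top",P)-[405,150]+.5)*6.667).round().tolist(),((proj("scene",P)-[255,110]+.5)*6.667+[400,0]).round().tolist())
```

```text
seat [[118.0, 279.0], [279.0, 290.0]] [[570.0, 223.0], [516.0, 151.0]]
seat ajar [[117.0, 299.0], [279.0, 309.0]] [[584.0, 218.0], [529.0, 145.0]]
on lip [[124.0, 274.0], [287.0, 284.0]] [[569.0, 208.0], [514.0, 135.0]]
```

View pics/i.png

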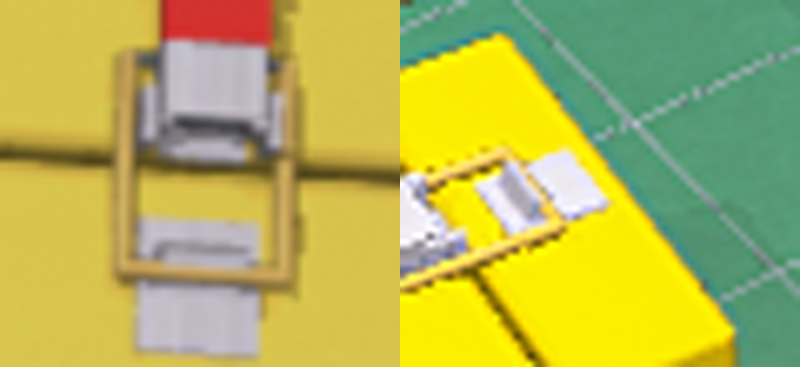

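The bar lies at seat height in the scene crop, (563,228) to (505,150), against (570,223) to (516,151) predicted and about 15 px off for "on the lip". The seam has closed to a thin line, so I'm handing in.

```bash
python3 -c "
from cell import ctrl
print(ctrl.get_obs()['force'],ctrl.get_obs()['time']);print(ctrl.job_done())"
```

```text
[ 0.02681529 -0.63943306 -0.56682162] 8.95
the job is handed in; nothing more can be done
None
```

The yellow case is latched and the job is handed in at about 9 s of the 38 s allowed; the hand-in reports no verdict.

**What I did:** I pressed the brass loop down behind the lip with the fingers straddling it, until it bottomed out at about 8 N. I then shut the fingers, swung the red lever over and pressed it to its hard stop at about 10 N. After that I moved the arm clear.

**Last checks:**
- **Lever:** it lies flat and stayed down after release.
- **Bar:** it is at seat height behind the lip, within about 2 mm of the predicted closed position, which is roughly the calibration error.
- **Case:** the seam has closed to a thin line. I judged this by eye and did not measure the keeper's distance directly.
- **Robot:** it was clear of everything, with the force reading at noise level.
- **Grey case:** the arm never went near it. I did not measure its loop again at the end.

One call was refused at the start because its rows left out the zero turns, and nothing moved. No check failed.

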